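# Service the two-bay battery charger on the leather bench

## Robot

A 6-joint arm with a two-finger parallel gripper is mounted at the origin on the work surface. World frame = base frame: x ahead of the robot, y to its left, z up, the work surface at z = 0. Lengths are in m, angles in degrees, forces in N, time in s.
With the tool pointing down it reaches from about 0.4 to 0.825 m from the base axis. Payload 7 kg.
Tool frame: the origin (TCP) lies at the very end of the fingers, on their centre line; the grasp point (between the pads) lies tcp_to_grasp behind it (tcp_to_grasp is the distance from the TCP to the grasp point, in m); x points along the fingers, y is the direction in which the jaws open and shut, and the axes are right-handed (so a half turn about x gives the same grasp; the last joint's range is limited). The gripper opens to 88 mm and grips with 3 to 60 N. Pads are 19 mm wide; open, the fingers measure 130 mm over their backs; the gripper's body (78 mm by 193 mm) begins 47 mm behind the grasp point.
Start: joints at [-51.904, 20.546, 0.682, 0, -70.136, -16.507], TCP at [0.248, -0.628, 0.205] pointing down, gripper open.
Joint ranges: [-176.03, 176.03], [-82.01, 121.73], [-58.28, 71.71], [-173.87, 95.51], [-174.79, -0.11], [-173.66, 173.66]. Speed limits (degrees/s): [136.94, 136.94, 172.46, 180, 180, 180].

## Interface

Orientations are given as [roll, pitch, yaw] about the fixed x, y, z axes, in that order (R = Rz(yaw) Ry(pitch) Rx(roll)).
In Python, from plant import * gives the robot as it stands. The module is installed in compiled form; this text tells all that it offers.
- The arm moves only by the shell command python3 -m pendant 'ROWS'. ROWS is JSON, a list of rows, each an object with "claw": the finger opening in mm, from 0 to 87.6; "linear": the shift along the tool's x, y, z in mm, a list of three; "twist": the turn about the tool's x in rad. In form: [{"claw": claw, "linear": [tx, ty, tz], "twist": twist}, ...]. A call has exactly 10 rows; each row shifts and turns the commanded pose from where the row before left it, along the tool's axes as they then stand; what a row does not reach is not made up. A row lasts 1/12 s, in which the tool goes at most 41.7 mm and 7.16 degrees, less where a joint would pass 70% of its speed; a pose out of reach is approached as far as the arm can. A call with a gripper value outside its range is refused whole. The fingers move at their own pace and stop on an object; the grip force is fixed at half the most. Time passes only in rows, so rows that do not move let the fingers close, or fill a call up. It gives the time, the measured TCP pose, the force and the opening at its end, in the units of the state.
- get_obs(): the state, without advancing time (a new reading comes with each control period).
- snapshot(name): name is "scene" or "top" or "wrist"; returns (picture, depth): 400x640x3 uint8, red, green, blue; 400x640 float32, m along the optical axis (not along the pixel's ray), 0 where there is no reading.
- camera_params(name): a dict with "fx", "fy", "cx", "cy" (pixels), "k1" (the pictures are not rectified: a ray, as slopes to the right and down, at radius r is drawn at 1 + k1 r^2 times it, then the intrinsics apply), "rvec" (rotation vector, rad) and "tvec" (3), from world to camera coordinates, as OpenCV has them. Camera axes: x right, y down, z forward; pixel columns grow to the right and rows downward; lengths in m; the calibration is good to about 2 mm. A picture is of the moment at which its call begins: read the wrist's pose just before it. camera_params takes no time and is no camera call; for the wrist camera it gives the pose at the moment of the call.
- close_job(): hands the job in, once; it reports no verdict.
Trained networks look in the newest picture that a camera, given by its name, has taken for a name from the list of things; names that differ only in an ending like _2 or _b are one class to them, and where a whole thing is asked for, a point or a joint stands for the part that bears it (a point fixed in the world has none). Each returns a list of dicts, best first, with "confidence" (0 to 1); they miss things now and then, are a little off and sometimes report something else, mostly with a low value. They report only what shows in the picture. A call takes as long as a camera call.
- boxes_of(camera, target): "xy" ([column, row] in pixels, amid what is visible of it).
The state is a dict: "clock": time; "joint_pos": joint angles; "qvel": joint speeds; "tau": joint torques, N m; "tool_pos": TCP position; "orientation": TCP orientation; "force": force on the tool from outside, world axes, zero at the start; "moment": the same for the moment, N m; "opening": finger opening in m.
Only numpy, scipy, OpenCV 4.12 (cv2) and the standard library are available. Lean on these libraries where they do the work, as an engineer would, in place of code of your own. Each camera call takes 0.05 s, during which the arm holds its last target. There are 200 camera calls.

## Task

Pull the charged battery pack (green top) out of the charger and set it down gently, standing upright, on the clear part of the cork mat. The other pack (orange top) is sitting part-way up in its bay: press it down until it is fully home. Leave the burnisher on the mat and the bottle and jar behind where they are.

Things in the scene. Friction and masses are not known exactly. Their poses are not given: they have to be found in the camera images.
- dock: Two-bay battery charger, grey box 90 (x) x 200 (y) x 55 high, fixed to the bench. Origin: centre of its underside; z up. Two wells at y = -50 and +50 mm, x = 0, each 42 (x) x 54 (y) mm, open at the top, with a pair of sprung rollers that snap over a bead on the pack's foot. Which pack is in which bay varies.
- green_pack: Charged battery pack, black with a green cap, upright and fully home in one bay (origin 10 mm above the charger's underside). 135 mm high: foot 40 (x) x 50 (y) x 45 high, inside the charger; above it a body 46 (x) x 64 (y) x 90 high. Origin: centre of the foot's underside; axes parallel to the charger's, z up. About 0.35 kg; the catch lets go at 10 N of pull beyond the weight.
- green_pack_top (a point): Middle of the green pack's flat top, 135 mm above its origin.
- orange_pack: Battery pack like the green one but with an orange cap, in the other bay, about 14 mm higher than fully home, held up by the sprung rollers. Same sizes, axes and origin. About 10 N of push on the middle of its top snaps it down; fully home, its body's underside rests on the charger's top and its origin is 10 mm above the charger's underside.
- orange_pack_top (a point): Middle of the orange pack's flat top, 135 mm above its origin.
- mat: Cork mat 200 (x) x 280 (y) x 6 mm thick, fixed to the bench. Origin: centre of its underside. The burnisher lies on its +y half; the -y half is clear (its middle is at y = -60 mm).
- burnisher: Bystander: yellow cordless burnisher, 160 (x) x 40 x 40 mm, lying on the +y half of the mat. Origin: on its underside near the middle.
- dye: Bystander: amber bottle, 52 mm thick, 120 high, beyond the work. Origin: centre of its underside.
- finish: Bystander: white jar with a blue lid, 68 mm thick, 70 high, beyond the work. Origin: centre of its underside.

How it is judged:
By the outcome, as a careful person would: the job done as asked, in the order asked, and still so for the second after the job is handed in, with the robot touching nothing.
It also fails if it takes over 54 s, if anything falls off the work surface, if the arm or the gripper's body presses on something with over 40 N, if the wrist force passes 120 N, or if a joint passes its speed limit or range.

## Working session

There is one attempt and no reset: what is moved stays moved. The work goes in short steps, Python scripts to look and compute and a shell command to move; the robot and the scene stay as the last step left them, time stands still between calls to the robot, and variables do not carry over. Pictures are saved under pics/ and viewed, about 8 in all and at most 12, crops included, and the job is handed in when it is done.

```bash
mkdir -p pics
cat > h.py <<'E'
from plant import *
import numpy as np, cv2
from scipy.spatial.transform import Rotation as Ro
def pt(cam,P,d,u,v,w=3):
    K=np.array([[P['fx'],0,P['cx']],[0,P['fy'],P['cy']],[0,0,1.]])
    # radial: drawn = ray*(1+k1 r^2)
    xy=cv2.undistortPoints(np.array([[[u,v]]],float),K,np.array([P['k1'],0,0,0.])).ravel()
    u0,v0=int(round(u)),int(round(v)); p=d[max(v0-w,0):v0+w+1,max(u0-w,0):u0+w+1]; z=np.median(p[p>0])
    R=cv2.Rodrigues(np.array(P['rvec'],float))[0]
    return R.T@(np.array([xy[0]*z,xy[1]*z,z])-np.array(P['tvec'],float).ravel())
def cloud(P,d):
    K=np.array([[P['fx'],0,P['cx']],[0,P['fy'],P['cy']],[0,0,1.]])
    v,u=np.mgrid[0:d.shape[0],0:d.shape[1]]
    xy=cv2.undistortPoints(np.stack([u,v],-1).reshape(-1,1,2).astype(float),K,np.array([P['k1'],0,0,0.])).reshape(-1,2)
    R=cv2.Rodrigues(np.array(P['rvec'],float))[0]; z=d.reshape(-1,1)
    c=(np.hstack([xy*z,z])-np.array(P['tvec'],float).ravel())@R
    c[z[:,0]<=0]=np.nan
    return c.reshape(*d.shape,3)
E
python3 - <<'E'
from h import *
try: print({k:v for k,v in get_obs().items()}, [k for k in globals() if 'grasp' in k], globals().get('tcp_to_grasp'))
except Exception as e: print(e)
ims=[]
for c in ['top','scene']:
    P=camera_params(c); im,d=snapshot(c); ims.append(im)
    np.savez(f'/tmp/{c}.npz',im=im,d=d,**{k:np.array(v) for k,v in P.items()})
    for n in ['dock','green_pack','green_pack_top','orange_pack','orange_pack_top','mat','burnisher','dye','finish']:
        b=boxes_of(c,n)
        if b: print(c,n,np.round(b[0]['xy']),round(b[0]['confidence'],2),np.round(pt(c,P,d,*b[0]['xy']),3))
        else: print(c,n,'none')
cv2.imwrite('pics/a.png',cv2.resize(np.vstack(ims),(480,600))[:,:,::-1])
E
```

```text
{'clock': 0.0, 'joint_pos': array([-5.19034879e+01,  2.05919598e+01,  6.33011234e-01, -1.92208728e-02,
       -7.01364975e+01, -1.65051943e+01]), 'qvel': array([ 0.02253363, -0.10434796, -0.02590654, -0.00993445,  0.03690259,
        0.00665925]), 'tau': array([-1.81974327e-03, -5.82704508e+01,  2.93069905e+01,  6.99784756e+00,
        6.94125876e-03, -1.54709483e-04]), 'tool_pos': array([ 0.24813739, -0.62716195,  0.20451384]), 'orientation': array([ 95.78693962,  89.90285806, 117.37171148]), 'force': array([-0.19225515,  0.25674515, -0.53133178]), 'moment': array([-0.01805216, -0.010728  ,  0.00251722]), 'opening': 0.08783297580816628} ['tcp_to_grasp'] 0.0188
top dock [428. 248.] 0.77 [ 0.506 -0.217  0.055]
top green_pack [419. 230.] 0.9 [ 0.547 -0.179  0.146]
top green_pack_top [417. 230.] 0.98 [ 0.547 -0.173  0.145]
top orange_pack [460. 240.] 0.75 [ 0.521 -0.262  0.159]
top orange_pack_top [458. 244.] 0.84 [ 0.514 -0.258  0.159]
top mat [272. 231.] 0.87 [0.56  0.166 0.007]
top burnisher [225. 237.] 0.82 [0.547 0.277 0.048]
top dye [336. 137.] 0.74 [ 0.781 -0.002  0.093]
top finish [303. 147.] 0.64 [0.764 0.079 0.071]
scene dock [216. 225.] 0.65 [ 0.579 -0.22   0.043]
scene green_pack [230. 191.] 0.82 [ 0.569 -0.181  0.119]
scene green_pack_top [230. 192.] 0.89 [ 0.568 -0.181  0.115]
scene orange_pack [184. 185.] 0.71 [ 0.54  -0.277  0.127]
scene orange_pack_top [183. 187.] 0.63 [ 0.538 -0.281  0.122]
scene mat [386. 218.] 0.84 [0.57  0.162 0.006]
scene burnisher [429. 198.] 0.77 [0.561 0.264 0.043]
scene dye [322. 272.] 0.77 [ 0.809 -0.018  0.073]
scene finish [372. 266.] 0.77 [0.8   0.075 0.065]
```

View pics/a.png

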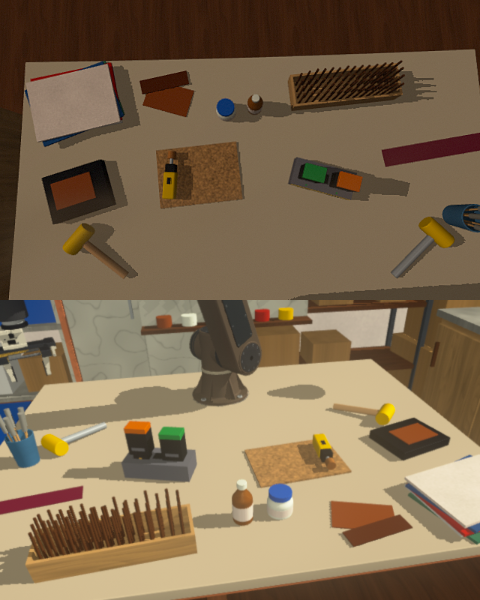

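The top view shows the green pack at about raw pixel (417,230), the orange one at (458,242) and the mat's clear half right of the burnisher. The arm is not in that view. Next I fit the exact poses from the depth cloud.

```bash
cat > fit.py <<'E'
from h import *
P=dict(np.load('/tmp/top.npz')); im=P['im'].astype(int); c=cloud(P,P['d']); z=c[...,2]
hsv=cv2.cvtColor(P['im'],cv2.COLOR_RGB2HSV)
def rect(m,n):
    p=c[m][:,:2]; p=p[~np.isnan(p).any(1)]
    r=cv2.minAreaRect((p*1000).astype(np.float32)); print(n,len(p),np.round(r[0],1),np.round(r[1],1),round(r[2],1),'z',np.round(np.nanmedian(z[m]),4)); return r
reg=(c[...,0]>.4)&(c[...,0]<.65)&(c[...,1]>-.36)&(c[...,1]<-.08)
hue=hsv[...,0]; s=hsv[...,1]
rect(reg&(hue>45)&(hue<85)&(s>120)&(z>.13),'green')
rect(reg&(hue<18)&(s>150)&(z>.14),'orange')
rect(reg&(z>.045)&(z<.062),'dock')
reg=(c[...,0]>.4)&(c[...,0]<.72)&(c[...,1]>-.02)&(c[...,1]<.35)
m=reg&(z<.015)&(z>.003); m=cv2.morphologyEx(m.astype(np.uint8),cv2.MORPH_OPEN,np.ones((3,3)))>0
rect(m,'mat'); rect(reg&(z>.02),'burn')
o=get_obs(); print(Ro.from_euler('xyz',o['orientation'],degrees=True).as_matrix().round(3),o['clock'])
E
python3 fit.py
```

```text
green 611 [ 545.9 -179.8] [64.  46.8] 74.6 z 0.1454
orange 667 [ 517.3 -275.1] [63.3 46.3] 74.2 z 0.1586
dock 1623 [ 532.3 -226.8] [202.2  93.9] 73.4 z 0.0554
mat 7299 [557.9 186.9] [203.3 280.9] 5.3 z 0.0071
burn 975 [558.1 277.7] [ 40.7 160.6] 87.1 z 0.0452
[[-0.    -0.368  0.93 ]
 [-0.     0.93   0.368]
 [-1.    -0.    -0.   ]] 1.0
```

```bash
python3 -m pendant '[{"claw":87,"linear":[0,23,33],"twist":0},{"claw":87,"linear":[0,23,33],"twist":0},{"claw":87,"linear":[0,23,33],"twist":0},{"claw":87,"linear":[0,23,33],"twist":0},{"claw":87,"linear":[0,23,33],"twist":0},{"claw":87,"linear":[0,23,33],"twist":0},{"claw":87,"linear":[0,23,33],"twist":0},{"claw":87,"linear":[0,23,33],"twist":0},{"claw":87,"linear":[0,23,33],"twist":0},{"claw":87,"linear":[0,23,33],"twist":0}]'
python3 -m pendant '[{"claw":87,"linear":[0,0,0],"twist":-0.113},{"claw":87,"linear":[0,0,0],"twist":-0.113},{"claw":87,"linear":[0,0,0],"twist":-0.113},{"claw":87,"linear":[0,0,0],"twist":-0.113},{"claw":87,"linear":[0,0,0],"twist":-0.113},{"claw":87,"linear":[0,0,0],"twist":-0.113},{"claw":87,"linear":[0,0,0],"twist":-0.113},{"claw":87,"linear":[0,0,0],"twist":-0.113},{"claw":87,"linear":[0,0,0],"twist":0},{"claw":87,"linear":[0,0,0],"twist":0}]'
cat > togo.py <<'E'
from h import *; import sys
t=np.array(list(map(float,sys.argv[1:4]))); o=get_obs()
R=Ro.from_euler('xyz',o['orientation'],degrees=True).as_matrix()
a=np.degrees(np.arctan2(R[1,1],R[0,1])); d=((a-float(sys.argv[4])+90)%180)-90
print('t',round(o['clock'],2),'pos',o['tool_pos'].round(4),'linear mm',(R.T@(t-o['tool_pos'])*1e3).round(1),'yaw',a.round(2),'twist rad',np.radians(d).round(4),'open',o['opening'].round(4),'F',np.round(o['force'],1),'tilt',R[:,0].round(3),'j6',o['joint_pos'][5].round(1))
E
python3 togo.py .5459 -.1798 .2 163.5
```

```text
clock: 1.83
tool_pos: [0.4714, -0.2905, 0.2059]
orientation: [-36.8, 90.0, -15.2]
force: [0.6, -0.8, 0.9]
opening: 0.087
clock: 2.67
tool_pos: [0.4706, -0.2923, 0.2056]
orientation: [-85.6, 90.0, -12.4]
force: [-0.9, 0.5, -0.0]
opening: 0.0871Traceback (most recent call last):
  File "togo.py", line 5, in <module>
    print('t',round(o['clock'],2),'pos',o['tool_pos'].round(4),'linear mm',(R.T@(t-o['tool_pos'])*1e3).round(1),'yaw',a.round(2),'twist rad',np.radians(d).round(4),'open',o['opening'].round(4),'F',np.round(o['force'],1),'tilt',R[:,0].round(3),'j6',o['joint_pos'][5].round(1))
                                                                                                                                                                           ^^^^^^^^^^^^^^^^^^
AttributeError: 'float' object has no attribute 'round'
```

```bash
sed -i "s/o\['opening'\].round(4)/round(o['opening'],4)/" togo.py; python3 togo.py .5459 -.1798 .2 163.5
```

```text
t 2.67 pos [ 0.4706 -0.2923  0.2056] linear mm [  5.6 -39.5 129.5] yaw 163.18 twist rad -0.0055 open 0.0871 F [-0.9  0.5 -0. ] tilt [ 0. -0. -1.] j6 -5.2
```

```bash
python3 -m pendant '[{"claw":87,"linear":[0,-8,26],"twist":-0.005},{"claw":87,"linear":[0,-8,26],"twist":0},{"claw":87,"linear":[0,-8,26],"twist":0},{"claw":87,"linear":[0,-8,26],"twist":0},{"claw":87,"linear":[0,-7.5,25.5],"twist":0},{"claw":87,"linear":[0,0,0],"twist":0},{"claw":87,"linear":[0,0,0],"twist":0},{"claw":87,"linear":[0,0,0],"twist":0},{"claw":87,"linear":[0,0,0],"twist":0},{"claw":87,"linear":[0,0,0],"twist":0}]'
python3 togo.py .5459 -.1798 .2 163.5
python3 - <<'E'
from h import *
P=camera_params('wrist'); im,d=snapshot('wrist'); c=cloud(P,d); z=c[...,2]
h=cv2.cvtColor(im,cv2.COLOR_RGB2HSV)
for n,m in (('green',(h[...,0]>45)&(h[...,0]<85)&(h[...,1]>120)&(z>.13)&(z<.16)),('orange',(h[...,0]<18)&(h[...,1]>150)&(z>.145)&(z<.175))):
    p=c[m]; p=p[~np.isnan(p).any(1)]
    if len(p)>20:
        r=cv2.minAreaRect((p[:,:2]*1000).astype(np.float32)); print(n,len(p),np.round(r,1) if 0 else r,np.median(p[:,2]))
cv2.imwrite('pics/b.png',im[:,:,::-1])
E
```

```text
clock: 3.5
tool_pos: [0.5446, -0.1799, 0.2056]
orientation: [-103.3, 90.0, -29.8]
force: [-0.9, -0.1, -1.2]
opening: 0.0869
t 3.5 pos [ 0.5446 -0.1799  0.2056] linear mm [ 5.6 -1.2  0.5] yaw 163.56 twist rad 0.0011 open 0.0869 F [-0.9 -0.1 -1.2] tilt [ 0. -0. -1.] j6 -17.7
green 4362 ((543.1171875, -182.0158233642578), (63.2564582824707, 44.43965148925781), 73.82014465332031) 0.1440536166798818
orange 6886 ((515.1343383789062, -276.6558532714844), (63.46950149536133, 45.50835037231445), 73.6583251953125) 0.1578182310524276
```

View pics/b.png

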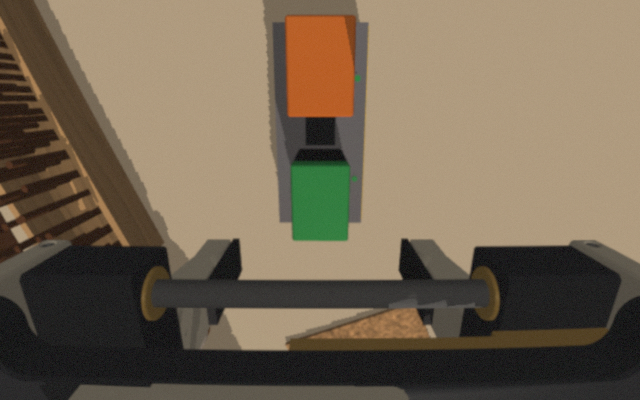

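The wrist view shows the green cap at (320,200), centred between the jaws. It agrees with the top view within 3 mm. Going down to grasp.

```bash
python3 -m pendant '[{"claw":87,"linear":[20,0,-1],"twist":0},{"claw":87,"linear":[20,0,0],"twist":0},{"claw":87,"linear":[20,0,0],"twist":0},{"claw":87,"linear":[20,0,0],"twist":0},{"claw":87,"linear":[12,0,0],"twist":0},{"claw":87,"linear":[8,0,0],"twist":0},{"claw":87,"linear":[0,0,0],"twist":0},{"claw":87,"linear":[0,0,0],"twist":0},{"claw":60,"linear":[0,0,0],"twist":0},{"claw":50,"linear":[0,0,0],"twist":0}]'
python3 togo.py .5446 -.181 .105 163.5
python3 -m pendant '[{"claw":46,"linear":[0,0,0],"twist":0},{"claw":40,"linear":[0,0,0],"twist":0},{"claw":30,"linear":[0,0,0],"twist":0},{"claw":30,"linear":[0,0,0],"twist":0},{"claw":30,"linear":[0,0,0],"twist":0},{"claw":30,"linear":[0,0,0],"twist":0},{"claw":30,"linear":[0,0,0],"twist":0},{"claw":30,"linear":[0,0,0],"twist":0},{"claw":30,"linear":[0,0,0],"twist":0},{"claw":30,"linear":[0,0,0],"twist":0}]'
python3 togo.py .5446 -.181 .105 163.5
```

```text
clock: 4.38
tool_pos: [0.5454, -0.1804, 0.1066]
orientation: [-78.5, 89.9, -4.9]
force: [-0.6, -1.5, -0.5]
opening: 0.079
t 4.38 pos [ 0.5454 -0.1804  0.1066] linear mm [ 1.6  0.6 -0.8] yaw 163.67 twist rad 0.0029 open 0.079 F [-0.6 -1.5 -0.5] tilt [ 0.002 -0.    -1.   ] j6 -17.6
clock: 5.22
tool_pos: [0.5447, -0.1802, 0.1056]
orientation: [30.3, 90.0, 103.9]
force: [-0.6, 1.4, 3.0]
opening: 0.046
t 5.22 pos [ 0.5447 -0.1802  0.1056] linear mm [ 0.6 -0.1 -0.8] yaw 163.67 twist rad 0.003 open 0.046 F [-0.6  1.4  3. ] tilt [-0.  0. -1.] j6 -17.6
```

```bash
python3 -m pendant '[{"claw":30,"linear":[-1,0,0],"twist":0},{"claw":30,"linear":[-1,0,0],"twist":0},{"claw":30,"linear":[-2,0,0],"twist":0},{"claw":30,"linear":[-2,0,0],"twist":0},{"claw":30,"linear":[-3,0,0],"twist":0},{"claw":30,"linear":[-3,0,0],"twist":0},{"claw":30,"linear":[-4,0,0],"twist":0},{"claw":30,"linear":[-4,0,0],"twist":0},{"claw":30,"linear":[0,0,0],"twist":0},{"claw":30,"linear":[0,0,0],"twist":0}]'
python3 - <<'E'
from h import *
P=camera_params('wrist'); im,d=snapshot('wrist'); c=cloud(P,d); z=c[...,2]
h=cv2.cvtColor(im,cv2.COLOR_RGB2HSV)
m=(h[...,0]>45)&(h[...,0]<85)&(h[...,1]>120)&(z>.1); print(get_obs()['tool_pos'],m.sum(),np.nanmedian(z[m]))
m=(h[...,0]<18)&(h[...,1]>150)&(z>.145)&(z<.175); print('orange',np.nanmedian(c[m],0))
E
```

```text
clock: 6.05
tool_pos: [0.5451, -0.1802, 0.1261]
orientation: [-74.3, 89.9, -0.6]
force: [-0.8, -0.0, -3.8]
opening: 0.0457
[ 0.54486207 -0.18020478  0.12571881] 8564 0.1645310177037867
orange [ 0.51678884 -0.27194429  0.1578259 ]
```

```bash
python3 -m pendant '[{"claw":30,"linear":[-6,0,0],"twist":0},{"claw":30,"linear":[-10,0,0],"twist":0},{"claw":30,"linear":[-12,0,0],"twist":0},{"claw":30,"linear":[-12,0,0],"twist":0},{"claw":30,"linear":[-12,0,0],"twist":0},{"claw":30,"linear":[-8,0,0],"twist":0},{"claw":30,"linear":[-5,1,5],"twist":0},{"claw":30,"linear":[0,2,10],"twist":0},{"claw":30,"linear":[0,4,18],"twist":0},{"claw":30,"linear":[0,5,22],"twist":0}]'
python3 -m pendant '[{"claw":30,"linear":[0,6,26],"twist":0},{"claw":30,"linear":[0,6,26],"twist":0},{"claw":30,"linear":[0,6,26],"twist":0},{"claw":30,"linear":[0,6,26],"twist":0},{"claw":30,"linear":[0,6,26],"twist":0},{"claw":30,"linear":[0,6,26],"twist":0},{"claw":30,"linear":[0,6,26],"twist":0},{"claw":30,"linear":[0,5,22],"twist":0},{"claw":30,"linear":[0,4,16],"twist":0},{"claw":30,"linear":[0,2,8],"twist":0}]'
python3 togo.py .5634 .1272 .11 163.5
```

```text
clock: 6.93
tool_pos: [0.5481, -0.1234, 0.1899]
orientation: [94.4, 89.9, 168.0]
force: [0.5, 0.6, -4.5]
opening: 0.0459
clock: 7.77
tool_pos: [0.5613, 0.1124, 0.1897]
orientation: [103.0, 89.9, 176.8]
force: [0.5, -0.4, -4.8]
opening: 0.0456
t 7.77 pos [0.5613 0.1124 0.1897] linear mm [79.7  2.1 14.8] yaw 163.78 twist rad 0.0048 open 0.0456 F [ 0.5 -0.4 -4.8] tilt [-0.001  0.    -1.   ] j6 -47.1
```

```bash
python3 -m pendant '[{"claw":30,"linear":[0,1,7],"twist":0},{"claw":30,"linear":[6,1,7],"twist":0},{"claw":30,"linear":[12,0,0],"twist":0},{"claw":30,"linear":[14,0,0],"twist":0},{"claw":30,"linear":[14,0,0],"twist":0},{"claw":30,"linear":[14,0,0],"twist":0},{"claw":30,"linear":[10,0,0],"twist":0},{"claw":30,"linear":[6,0,0],"twist":0},{"claw":30,"linear":[0,0,0],"twist":0},{"claw":30,"linear":[0,0,0],"twist":0}]'
python3 togo.py .5634 .1272 .102 163.5
python3 - <<'E'
from h import *
P=camera_params('wrist'); im,d=snapshot('wrist'); c=cloud(P,d); z=c[...,2]
h=cv2.cvtColor(im,cv2.COLOR_RGB2HSV)
m=(h[...,0]>45)&(h[...,0]<85)&(h[...,1]>120)&(z>.1); print(m.sum(),np.nanmedian(c[m],0))
ims,_=snapshot('scene')
cv2.imwrite('pics/c.png',ims[130:330,120:520,::-1].repeat(2,0).repeat(2,1))
E
```

```text
clock: 8.6
tool_pos: [0.5641, 0.1234, 0.1145]
orientation: [175.1, 90.0, -111.3]
force: [0.1, 0.9, -4.0]
opening: 0.0456
t 8.6 pos [0.5641 0.1234 0.1145] linear mm [12.5  1.7  3.4] yaw 163.66 twist rad 0.0028 open 0.0456 F [ 0.1  0.9 -4. ] tilt [-0. -0. -1.] j6 -48.1
8640 [0.55984021 0.11001299 0.15297808]
```

View pics/c.png

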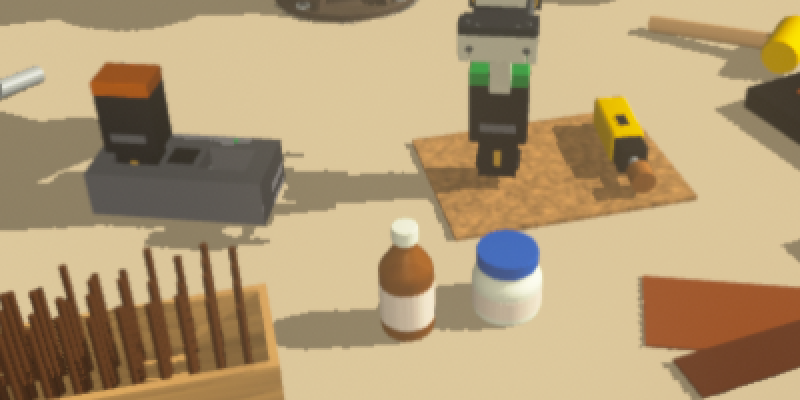

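The picture shows the pack upright just over the mat's clear half, its foot near (498,172) in the crop. The foot is about 12 mm above the mat. Lowering gently.

```bash
python3 -m pendant '[{"claw":30,"linear":[3,0.5,1],"twist":0},{"claw":30,"linear":[3,0.5,1],"twist":0},{"claw":30,"linear":[2,0,0],"twist":0},{"claw":30,"linear":[1,0,0],"twist":0},{"claw":30,"linear":[0.5,0,0],"twist":0},{"claw":30,"linear":[0.5,0,0],"twist":0},{"claw":30,"linear":[0.5,0,0],"twist":0},{"claw":30,"linear":[0,0,0],"twist":0},{"claw":30,"linear":[0,0,0],"twist":0},{"claw":30,"linear":[0,0,0],"twist":0}]'
python3 togo.py .5634 .1272 .102 163.5
```

```text
clock: 9.53
tool_pos: [0.5636, 0.1259, 0.104]
orientation: [-57.1, 90.0, 16.6]
force: [-0.4, 0.5, -4.5]
opening: 0.0456
t 9.53 pos [0.5636 0.1259 0.104 ] linear mm [2.  0.5 1.2] yaw 163.67 twist rad 0.003 open 0.0456 F [-0.4  0.5 -4.5] tilt [ 0.  0. -1.] j6 -48.3
```

```bash
python3 -m pendant '[{"claw":30,"linear":[0.3,0,0],"twist":0},{"claw":30,"linear":[0.3,0,0],"twist":0},{"claw":30,"linear":[0.3,0,0],"twist":0},{"claw":30,"linear":[0.3,0,0],"twist":0},{"claw":30,"linear":[0.2,0,0],"twist":0},{"claw":30,"linear":[0.2,0,0],"twist":0},{"claw":30,"linear":[0,0,0],"twist":0},{"claw":30,"linear":[0,0,0],"twist":0},{"claw":30,"linear":[0,0,0],"twist":0},{"claw":30,"linear":[0,0,0],"twist":0}]'
python3 togo.py .5634 .1272 .102 163.5
```

```text
clock: 10.37
tool_pos: [0.5635, 0.1259, 0.1024]
orientation: [18.3, 90.0, 92.0]
force: [0.1, 0.3, -3.4]
opening: 0.0456
t 10.37 pos [0.5635 0.1259 0.1024] linear mm [0.4 0.5 1.3] yaw 163.67 twist rad 0.0029 open 0.0456 F [ 0.1  0.3 -3.4] tilt [-0.  0. -1.] j6 -48.3
```

```bash
python3 -m pendant '[{"claw":30,"linear":[0.2,0,0],"twist":0},{"claw":30,"linear":[0.2,0,0],"twist":0},{"claw":30,"linear":[0.2,0,0],"twist":0},{"claw":30,"linear":[0.2,0,0],"twist":0},{"claw":30,"linear":[0,0,0],"twist":0},{"claw":30,"linear":[0,0,0],"twist":0},{"claw":30,"linear":[0,0,0],"twist":0},{"claw":30,"linear":[0,0,0],"twist":0},{"claw":30,"linear":[0,0,0],"twist":0},{"claw":30,"linear":[0,0,0],"twist":0}]'
python3 togo.py .5634 .1272 .102 163.5
```

```text
clock: 11.2
tool_pos: [0.5635, 0.1258, 0.1016]
orientation: [-39.1, 90.0, 34.6]
force: [0.4, -0.5, -3.2]
opening: 0.0459
t 11.2 pos [0.5635 0.1258 0.1016] linear mm [-0.4  0.5  1.3] yaw 163.67 twist rad 0.003 open 0.0459 F [ 0.4 -0.5 -3.2] tilt [ 0.  0. -1.] j6 -48.3
```

```bash
python3 -m pendant '[{"claw":30,"linear":[0.2,0,0],"twist":0},{"claw":30,"linear":[0.2,0,0],"twist":0},{"claw":30,"linear":[0.2,0,0],"twist":0},{"claw":30,"linear":[0.2,0,0],"twist":0},{"claw":30,"linear":[0,0,0],"twist":0},{"claw":30,"linear":[0,0,0],"twist":0},{"claw":30,"linear":[0,0,0],"twist":0},{"claw":30,"linear":[0,0,0],"twist":0},{"claw":30,"linear":[0,0,0],"twist":0},{"claw":30,"linear":[0,0,0],"twist":0}]'
python3 togo.py .5634 .1272 .102 163.5
```

```text
clock: 12.03
tool_pos: [0.5637, 0.1259, 0.1016]
orientation: [-60.1, 90.0, 13.5]
force: [-3.6, 0.5, 5.8]
opening: 0.046
t 12.03 pos [0.5637 0.1259 0.1016] linear mm [-0.4  0.6  1.2] yaw 163.68 twist rad 0.0032 open 0.046 F [-3.6  0.5  5.8] tilt [ 0.001  0.    -1.   ] j6 -48.3
```

Contact: the force went from -4 to +6 N. I'll ease off slightly, open the jaws and rise.

```bash
python3 -m pendant '[{"claw":30,"linear":[-0.4,0,0],"twist":0},{"claw":30,"linear":[0,0,0],"twist":0},{"claw":48,"linear":[0,0,0],"twist":0},{"claw":54,"linear":[0,0,0],"twist":0},{"claw":64,"linear":[0,0,0],"twist":0},{"claw":76,"linear":[0,0,0],"twist":0},{"claw":86,"linear":[0,0,0],"twist":0},{"claw":86,"linear":[0,0,0],"twist":0},{"claw":86,"linear":[0,0,0],"twist":0},{"claw":86,"linear":[0,0,0],"twist":0}]'
python3 -m pendant '[{"claw":86,"linear":[-4,0,0],"twist":0},{"claw":86,"linear":[-10,0,0],"twist":0},{"claw":86,"linear":[-16,0,0],"twist":0},{"claw":86,"linear":[-20,0,0],"twist":0},{"claw":86,"linear":[-20,0,0],"twist":0},{"claw":86,"linear":[-20,0,0],"twist":0},{"claw":86,"linear":[-12,0,0],"twist":0},{"claw":86,"linear":[0,-3,-14],"twist":0},{"claw":86,"linear":[0,-5,-22],"twist":0},{"claw":86,"linear":[0,-6,-26],"twist":0}]'
python3 togo.py .516 -.276 .2 163.5
```

```text
clock: 12.87
tool_pos: [0.5635, 0.1259, 0.1011]
orientation: [180.0, 90.0, -106.4]
force: [-0.5, -0.5, 0.2]
opening: 0.0845
clock: 13.7
tool_pos: [0.5593, 0.0621, 0.2036]
orientation: [-28.9, 90.0, 44.9]
force: [0.5, -0.0, -0.1]
opening: 0.086
t 13.7 pos [0.5593 0.0621 0.2036] linear mm [   3.4  -53.  -336.7] yaw 163.76 twist rad 0.0046 open 0.086 F [ 0.5 -0.  -0.1] tilt [ 0.  0. -1.] j6 -42.5
```

```bash
python3 -m pendant '[{"claw":60,"linear":[0,-6,-36],"twist":0},{"claw":40,"linear":[0,-6,-36],"twist":0},{"claw":20,"linear":[0,-6,-36],"twist":0},{"claw":0,"linear":[0,-6,-36],"twist":0},{"claw":0,"linear":[0,-6,-36],"twist":0},{"claw":0,"linear":[0,-6,-36],"twist":0},{"claw":0,"linear":[0,-6,-36],"twist":0},{"claw":0,"linear":[0,-5,-36],"twist":0},{"claw":0,"linear":[0,-4,-30],"twist":0},{"claw":0,"linear":[0,-2,-18],"twist":0}]'
python3 -m pendant '[{"claw":0,"linear":[0,0,0],"twist":0},{"claw":0,"linear":[0,0,0],"twist":0},{"claw":0,"linear":[0,0,0],"twist":0},{"claw":0,"linear":[0,0,0],"twist":0},{"claw":0,"linear":[0,0,0],"twist":0},{"claw":0,"linear":[0,0,0],"twist":0},{"claw":0,"linear":[0,0,0],"twist":0},{"claw":0,"linear":[0,0,0],"twist":0},{"claw":0,"linear":[0,0,0],"twist":0},{"claw":0,"linear":[0,0,0],"twist":0}]'
python3 togo.py .516 -.276 .162 163.5
python3 - <<'E'
from h import *
P=camera_params('top'); im,d=snapshot('top'); np.savez('/tmp/top.npz',im=im,d=d,**{k:np.array(v) for k,v in P.items()})
ims,_=snapshot('scene')
cv2.imwrite('pics/d.png',ims[130:330,120:520,::-1].repeat(2,0).repeat(2,1))
c=cloud(P,d);z=c[...,2];h=cv2.cvtColor(im,cv2.COLOR_RGB2HSV)
m=(h[...,0]>45)&(h[...,0]<85)&(h[...,1]>120)&(z>.12)&(c[...,1]>0)&(c[...,1]<.3)
r=cv2.minAreaRect((c[m][:,:2]*1000).astype(np.float32));print('green',r,np.nanmedian(z[m]),np.nanstd(z[m]))
E
```

```text
clock: 14.53
tool_pos: [0.5144, -0.2781, 0.2031]
orientation: [119.0, 90.0, -167.5]
force: [-0.4, -0.2, -0.8]
opening: 0.0249
clock: 15.37
tool_pos: [0.516, -0.2748, 0.2032]
orientation: [-35.0, 90.0, 38.7]
force: [0.2, 0.4, -0.7]
opening: 0.0001
t 15.37 pos [ 0.516  -0.2748  0.2032] linear mm [41.2 -0.3 -1.2] yaw 163.69 twist rad 0.0033 open 0.0001 F [ 0.2  0.4 -0.7] tilt [ 0.  0. -1.] j6 -7.4
green ((565.3383178710938, 125.77752685546875), (61.8133659362793, 44.29183578491211), 73.32516479492188) 0.14205358522852773 0.002505235184703368
```

View pics/d.png

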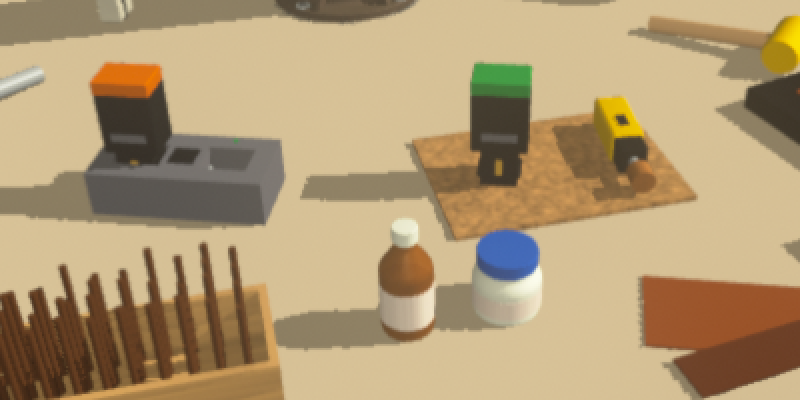

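The green pack stands upright on the mat at (500,125) in the crop, and the closed gripper is above the orange pack. Pressing it now.

```bash
python3 -m pendant '[{"claw":0,"linear":[10,0,-1],"twist":0},{"claw":0,"linear":[15,0,0],"twist":0},{"claw":0,"linear":[10,0,0],"twist":0},{"claw":0,"linear":[5,0,0],"twist":0},{"claw":0,"linear":[2,0,0],"twist":0},{"claw":0,"linear":[1,0,0],"twist":0},{"claw":0,"linear":[1,0,0],"twist":0},{"claw":0,"linear":[1,0,0],"twist":0},{"claw":0,"linear":[0,0,0],"twist":0},{"claw":0,"linear":[0,0,0],"twist":0}]'
```

```text
clock: 16.3
tool_pos: [0.5158, -0.276, 0.1585]
orientation: [-90.9, 90.0, -17.3]
force: [0.4, 0.4, -0.1]
opening: 0.0008
```

```bash
python3 -m pendant '[{"claw":0,"linear":[1,0,0],"twist":0},{"claw":0,"linear":[1,0,0],"twist":0},{"claw":0,"linear":[1,0,0],"twist":0},{"claw":0,"linear":[1,0,0],"twist":0},{"claw":0,"linear":[1,0,0],"twist":0},{"claw":0,"linear":[1,0,0],"twist":0},{"claw":0,"linear":[0,0,0],"twist":0},{"claw":0,"linear":[0,0,0],"twist":0},{"claw":0,"linear":[0,0,0],"twist":0},{"claw":0,"linear":[0,0,0],"twist":0}]'
```

```text
clock: 17.13
tool_pos: [0.5157, -0.2759, 0.1522]
orientation: [-106.9, 90.0, -33.2]
force: [-0.4, 0.1, 0.6]
opening: 0.0001
```

```bash
python3 -m pendant '[{"claw":0,"linear":[1,0,0],"twist":0},{"claw":0,"linear":[1,0,0],"twist":0},{"claw":0,"linear":[1,0,0],"twist":0},{"claw":0,"linear":[1,0,0],"twist":0},{"claw":0,"linear":[1,0,0],"twist":0},{"claw":0,"linear":[1,0,0],"twist":0},{"claw":0,"linear":[1,0,0],"twist":0},{"claw":0,"linear":[0,0,0],"twist":0},{"claw":0,"linear":[0,0,0],"twist":0},{"claw":0,"linear":[0,0,0],"twist":0}]'
```

```text
clock: 17.97
tool_pos: [0.5156, -0.2759, 0.1452]
orientation: [-92.1, 90.0, -18.4]
force: [-0.1, -0.2, 0.1]
opening: 0.0008
```

```bash
python3 -m pendant '[{"claw":0,"linear":[0.5,0,0],"twist":0},{"claw":0,"linear":[0.5,0,0],"twist":0},{"claw":0,"linear":[0.4,0,0],"twist":0},{"claw":0,"linear":[0.3,0,0],"twist":0},{"claw":0,"linear":[0.3,0,0],"twist":0},{"claw":0,"linear":[0,0,0],"twist":0},{"claw":0,"linear":[0,0,0],"twist":0},{"claw":0,"linear":[0,0,0],"twist":0},{"claw":0,"linear":[0,0,0],"twist":0},{"claw":0,"linear":[0,0,0],"twist":0}]'
```

```text
clock: 18.8
tool_pos: [0.5156, -0.2759, 0.1432]
orientation: [-67.4, 90.0, 6.2]
force: [0.2, 0.2, 0.6]
opening: 0.0008
```

```bash
python3 -m pendant '[{"claw":0,"linear":[0.4,0,0],"twist":0},{"claw":0,"linear":[0.4,0,0],"twist":0},{"claw":0,"linear":[0.4,0,0],"twist":0},{"claw":0,"linear":[0.3,0,0],"twist":0},{"claw":0,"linear":[0,0,0],"twist":0},{"claw":0,"linear":[0,0,0],"twist":0},{"claw":0,"linear":[0,0,0],"twist":0},{"claw":0,"linear":[0,0,0],"twist":0},{"claw":0,"linear":[0,0,0],"twist":0},{"claw":0,"linear":[0,0,0],"twist":0}]'
python3 - <<'E'
from h import *
ims,_=snapshot('scene'); cv2.imwrite('pics/e.png',cv2.resize(ims[110:270,120:320,::-1],(800,640))[:600])
P=camera_params('wrist'); im,d=snapshot('wrist'); c=cloud(P,d); z=c[...,2]; h=cv2.cvtColor(im,cv2.COLOR_RGB2HSV)
m=(h[...,0]<18)&(h[...,1]>150)&(z>.12)&(z<.175); print('orange',m.sum(),np.nanmedian(c[m],0))
E
```

```text
clock: 19.63
tool_pos: [0.5157, -0.2759, 0.1417]
orientation: [-76.9, 90.0, -3.3]
force: [0.9, 0.2, -0.2]
opening: 0.0003
orange 4645 [ 0.50958225 -0.29641889  0.15763654]
```

View pics/e.png

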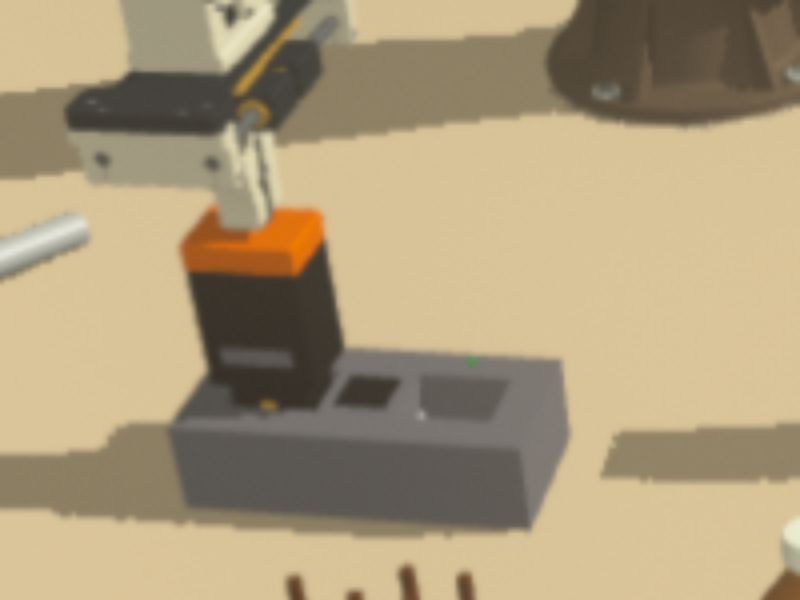

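The orange cap is still up, with its top at 0.158 m. The closed fingertips are just at or above it, near (245,225) in the crop, and the force is zero. So the closed fingertips seem to sit short of the TCP. I'll keep going down by force.

```bash
python3 -m pendant '[{"claw":0,"linear":[0.5,0,0],"twist":0},{"claw":0,"linear":[0.5,0,0],"twist":0},{"claw":0,"linear":[0.5,0,0],"twist":0},{"claw":0,"linear":[0.5,0,0],"twist":0},{"claw":0,"linear":[0,0,0],"twist":0},{"claw":0,"linear":[0,0,0],"twist":0},{"claw":0,"linear":[0,0,0],"twist":0},{"claw":0,"linear":[0,0,0],"twist":0},{"claw":0,"linear":[0,0,0],"twist":0},{"claw":0,"linear":[0,0,0],"twist":0}]'
python3 - <<'E'
from h import *
P=camera_params('wrist'); im,d=snapshot('wrist'); cv2.imwrite('pics/f.png',im[:,:,::-1]); c=cloud(P,d)
for v in range(200,330,10): print(v,np.round(c[v,320],3))
E
```

```text
clock: 20.57
tool_pos: [0.5156, -0.2759, 0.1397]
orientation: [-121.4, 90.0, -47.8]
force: [-0.5, 0.6, -0.4]
opening: 0.0006
200 [ 0.506 -0.304  0.159]
210 [ 0.508 -0.298  0.157]
220 [ 0.51  -0.293  0.157]
230 [ 0.511 -0.288  0.158]
240 [ 0.513 -0.282  0.158]
250 [ 0.515 -0.276  0.158]
260 [ 0.517 -0.27   0.157]
270 [ 0.518 -0.264  0.157]
280 [ 0.506 -0.306  0.239]
290 [ 0.507 -0.304  0.242]
300 [ 0.507 -0.302  0.244]
310 [ 0.55  -0.154  0.038]
320 [ 0.55  -0.154  0.054]
```

View pics/f.png

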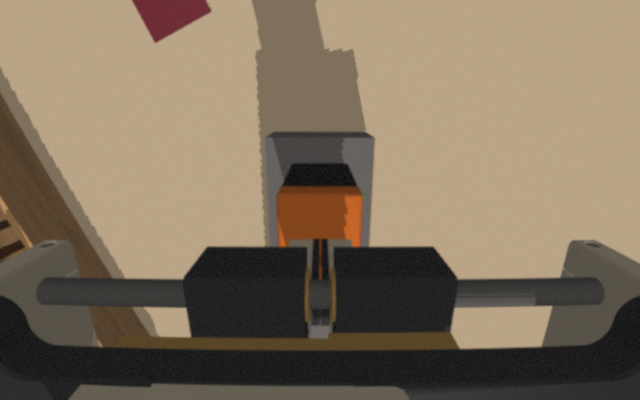

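Run:
```python
from h import *
P=camera_params('wrist'); im,d=snapshot('wrist'); c=cloud(P,d)
for v in (236,240,244,248,260,270): print(v,[(u,tuple(np.round(c[v,u],3))) for u in (290,298,304,312,328,340,346)])
K=np.array([[P['fx'],0,P['cx']],[0,P['fy'],P['cy']],[0,0,1.]])
o=get_obs()['tool_pos']
for dz in (0,.0188,.03): print(cv2.projectPoints(o[None]+[0,0,dz],np.array(P['rvec']),np.array(P['tvec']),K,np.array([P['k1'],0,0,0.]))[0].ravel())
```

```text
236 [(290, (np.float64(0.528), np.float64(-0.289), np.float64(0.157))), (298, (np.float64(0.524), np.float64(-0.287), np.float64(0.157))), (304, (np.float64(0.521), np.float64(-0.286), np.float64(0.157))), (312, (np.float64(0.517), np.float64(-0.285), np.float64(0.157))), (328, (np.float64(0.508), np.float64(-0.283), np.float64(0.158))), (340, (np.float64(0.502), np.float64(-0.281), np.float64(0.158))), (346, (np.float64(0.499), np.float64(-0.28), np.float64(0.157)))]
240 [(290, (np.float64(0.527), np.float64(-0.29), np.float64(0.165))), (298, (np.float64(0.523), np.float64(-0.289), np.float64(0.166))), (304, (np.float64(0.52), np.float64(-0.287), np.float64(0.165))), (312, (np.float64(0.517), np.float64(-0.283), np.float64(0.157))), (328, (np.float64(0.508), np.float64(-0.284), np.float64(0.165))), (340, (np.float64(0.502), np.float64(-0.283), np.float64(0.167))), (346, (np.float64(0.499), np.float64(-0.282), np.float64(0.166)))]
244 [(290, (np.float64(0.526), np.float64(-0.29), np.float64(0.171))), (298, (np.float64(0.523), np.float64(-0.289), np.float64(0.171))), (304, (np.float64
[... 1109 characters left out ...]
oat64(0.178))), (340, (np.float64(0.499), np.float64(-0.31), np.float64(0.24))), (346, (np.float64(0.497), np.float64(-0.31), np.float64(0.24)))]
270 [(290, (np.float64(0.512), np.float64(-0.314), np.float64(0.245))), (298, (np.float64(0.51), np.float64(-0.314), np.float64(0.246))), (304, (np.float64(0.508), np.float64(-0.313), np.float64(0.245))), (312, (np.float64(0.516), np.float64(-0.285), np.float64(0.194))), (328, (np.float64(0.509), np.float64(-0.283), np.float64(0.194))), (340, (np.float64(0.499), np.float64(-0.31), np.float64(0.245))), (346, (np.float64(0.498), np.float64(-0.31), np.float64(0.245)))]
[318.60588326 237.43483798]
[318.48353173 251.31564869]
[318.39823095 261.00438516]
```

The finger ends sit at about z = 0.160 m with the gripper closed, so they are 20 mm short of the reported TCP and just above the cap. I'll keep going.

```bash
python3 -m pendant '[{"claw":0,"linear":[0.5,0,0],"twist":0},{"claw":0,"linear":[0.5,0,0],"twist":0},{"claw":0,"linear":[0.5,0,0],"twist":0},{"claw":0,"linear":[0.5,0,0],"twist":0},{"claw":0,"linear":[0.5,0,0],"twist":0},{"claw":0,"linear":[0,0,0],"twist":0},{"claw":0,"linear":[0,0,0],"twist":0},{"claw":0,"linear":[0,0,0],"twist":0},{"claw":0,"linear":[0,0,0],"twist":0},{"claw":0,"linear":[0,0,0],"twist":0}]'
```

```text
clock: 21.5
tool_pos: [0.516, -0.2761, 0.1377]
orientation: [-98.9, 89.9, -25.2]
force: [-0.7, -0.1, 5.2]
opening: 0.0004
```

```bash
python3 -m pendant '[{"claw":0,"linear":[0.5,0,0],"twist":0},{"claw":0,"linear":[0.5,0,0],"twist":0},{"claw":0,"linear":[0.5,0,0],"twist":0},{"claw":0,"linear":[0.5,0,0],"twist":0},{"claw":0,"linear":[0,0,0],"twist":0},{"claw":0,"linear":[0,0,0],"twist":0},{"claw":0,"linear":[0,0,0],"twist":0},{"claw":0,"linear":[0,0,0],"twist":0},{"claw":0,"linear":[0,0,0],"twist":0},{"claw":0,"linear":[0,0,0],"twist":0}]'
```

```text
clock: 22.33
tool_pos: [0.5155, -0.2758, 0.1349]
orientation: [78.2, 90.0, 151.9]
force: [-0.9, 0.0, 0.4]
opening: 0.0002
```

```bash
python3 -m pendant '[{"claw":0,"linear":[1.5,0,0],"twist":0},{"claw":0,"linear":[1.5,0,0],"twist":0},{"claw":0,"linear":[1.5,0,0],"twist":0},{"claw":0,"linear":[1.5,0,0],"twist":0},{"claw":0,"linear":[1,0,0],"twist":0},{"claw":0,"linear":[1,0,0],"twist":0},{"claw":0,"linear":[1,0,0],"twist":0},{"claw":0,"linear":[0,0,0],"twist":0},{"claw":0,"linear":[0,0,0],"twist":0},{"claw":0,"linear":[0,0,0],"twist":0}]'
```

```text
clock: 23.17
tool_pos: [0.5157, -0.2759, 0.1262]
orientation: [-94.8, 90.0, -21.1]
force: [0.0, -0.3, -0.1]
opening: 0.0007
```

```bash
python3 -m pendant '[{"claw":0,"linear":[0.5,0,0],"twist":0},{"claw":0,"linear":[0.5,0,0],"twist":0},{"claw":0,"linear":[0.5,0,0],"twist":0},{"claw":0,"linear":[0.5,0,0],"twist":0},{"claw":0,"linear":[0.5,0,0],"twist":0},{"claw":0,"linear":[0.5,0,0],"twist":0},{"claw":0,"linear":[0,0,0],"twist":0},{"claw":0,"linear":[0,0,0],"twist":0},{"claw":0,"linear":[0,0,0],"twist":0},{"claw":0,"linear":[0,0,0],"twist":0}]'
```

```text
clock: 24.0
tool_pos: [0.5159, -0.276, 0.1243]
orientation: [-103.9, 89.9, -30.2]
force: [-2.3, 2.4, 7.3]
opening: 0.0004
```

```bash
python3 -m pendant '[{"claw":0,"linear":[0.5,0,0],"twist":0},{"claw":0,"linear":[0.5,0,0],"twist":0},{"claw":0,"linear":[0,0,0],"twist":0},{"claw":0,"linear":[0,0,0],"twist":0},{"claw":0,"linear":[0,0,0],"twist":0},{"claw":0,"linear":[0,0,0],"twist":0},{"claw":0,"linear":[0,0,0],"twist":0},{"claw":0,"linear":[0,0,0],"twist":0},{"claw":0,"linear":[0,0,0],"twist":0},{"claw":0,"linear":[0,0,0],"twist":0}]'
python3 -m pendant '[{"claw":0,"linear":[-4,0,0],"twist":0},{"claw":0,"linear":[-12,0,0],"twist":0},{"claw":0,"linear":[-20,0,0],"twist":0},{"claw":0,"linear":[-25,0,0],"twist":0},{"claw":0,"linear":[-25,0,-15],"twist":0},{"claw":0,"linear":[-20,0,-30],"twist":0},{"claw":0,"linear":[0,0,-35],"twist":0},{"claw":0,"linear":[0,0,-35],"twist":0},{"claw":0,"linear":[0,0,-35],"twist":0},{"claw":0,"linear":[0,0,-25],"twist":0}]'
python3 - <<'E'
from h import *
P=camera_params('top'); im,d=snapshot('top'); np.savez('/tmp/top.npz',im=im,d=d,**{k:np.array(v) for k,v in P.items()})
ims,_=snapshot('scene'); cv2.imwrite('pics/g.png',ims[110:330,120:520,::-1].repeat(2,0).repeat(2,1))
c=cloud(P,d);z=c[...,2];h=cv2.cvtColor(im,cv2.COLOR_RGB2HSV);hu=h[...,0];x=c[...,0];y=c[...,1]
reg=(x>.4)&(x<.68)&(y>-.36)&(y<.2)&(z>.12)
for n,m in (('green',reg&(hu>45)&(hu<85)&(h[...,1]>120)),('orange',reg&(hu<18)&(h[...,1]>150))):
    print(n,cv2.minAreaRect((c[m][:,:2]*1000).astype(np.float32)),np.nanmedian(z[m]))
m=(x>.4)&(x<.72)&(y>.2)&(y<.35)&(z>.02); print('burn',cv2.minAreaRect((c[m][:,:2]*1000).astype(np.float32)))
E
```

```text
clock: 24.83
tool_pos: [0.5163, -0.2762, 0.1243]
orientation: [-102.3, 89.9, -28.6]
force: [-3.6, 2.6, 14.5]
opening: 0.0005
clock: 25.67
tool_pos: [0.4654, -0.446, 0.2281]
orientation: [137.5, 90.0, -148.8]
force: [1.2, 0.2, 0.2]
opening: 0.0
green ((564.6481323242188, -29.353271484375), (345.39630126953125, 190.71949768066406), 63.33195114135742) 0.14191962063153282
orange ((488.03057861328125, -236.14089965820312), (118.64482116699219, 228.9479522705078), 69.32295227050781) 0.1455446030464379
burn ((558.1153564453125, 278.0455627441406), (40.70185470581055, 161.00531005859375), 86.88294219970703)
```

View pics/g.png

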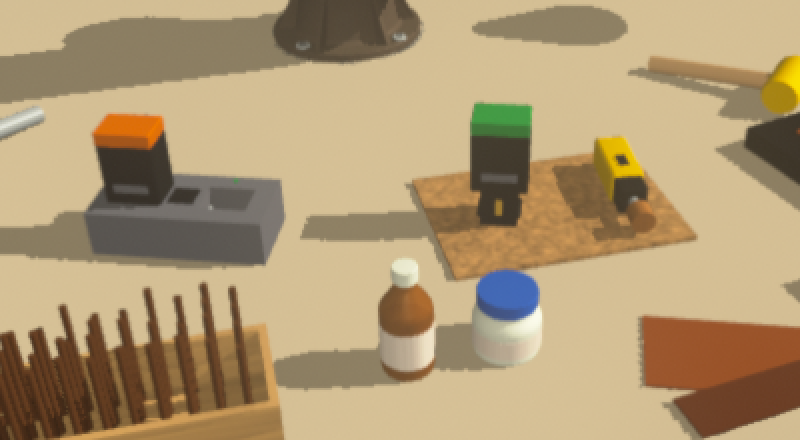

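The orange pack is home: its top is at 0.1455 m, against 0.1454 m for the green pack when it was seated. The green pack stands upright on the mat, the burnisher, bottle and jar have not moved, and the arm is clear. Handing in.

```bash
python3 -c "
from plant import *
print(close_job())"
```

```text
the job is handed in; nothing more can be done
None
```

I pulled the green pack out of the charger and set it upright on the clear part of the mat. I then pressed the orange pack down until it was fully home and handed the job in at about 26 s.

**Last checks:**
- **Green pack:** it stands upright at about (0.565, 0.126), within 2 mm of the middle of the mat's clear half. Its top measures 0.142 m, against 0.141 m expected. It touched the mat with roughly 10 N at most before I let go.
- **Orange pack:** its top went from 0.1586 m to 0.1455 m; the green pack's top read 0.1454 m when it was fully home. It held firm under about 15 N of push.
- **Other things:** the burnisher measures within 1 mm of where it was. The bottle and jar look unmoved in the last picture, but I did not measure them again. The arm was clear of everything.

**Checks that failed or disagreed:**
- **Closed fingertips:** they end about 20 mm short of the reported TCP. Contact with the orange pack came lower than planned, so I pressed by force instead of by height.
- **Final outlines:** the last automatic outlines of the two caps were spoiled by stray pixels. I relied on the cap heights, the picture, and the green pack's outline taken before I pressed the orange one.

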